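Balance the centrifuge load

ROBOT

A 6-joint arm with a two-finger parallel gripper is mounted at the origin on a cart in front of the work surface, level with it; the furniture and walls round the work are solid. World frame = base frame: x ahead of the robot, y to its left, z up, the work surface at z = 0. Lengths are in mm, angles in degrees, forces in N, time in s.
With the tool pointing down it reaches from about 300 to 850 mm from the base axis. Payload 4.2 kg.
Tool frame: the origin (TCP) lies between the finger pads; the fingertips stand 14 mm ahead of it and the grasp point (between the pads) lies 5 mm behind it; z points along the fingers, y is the line along which they close (so a half turn about z gives the same grasp; the last joint's range is limited). The gripper opens to 91 mm and grips with 3 to 60 N. Pads are 32 mm wide; open, the fingers measure 118 mm over their backs; the gripper's body (76 mm by 178 mm) begins 60 mm behind the grasp point.
Start: joints at [72.823, 18.312, 89.639, -0, 72.044, -1.146], TCP at [158.796, 552.655, 203.876] pointing down, gripper open.
Joint ranges: [-177.97, 177.97], [-48.28, 115.42], [12.27, 149.76], [-77.06, 257.06], [2.81, 150.46], [-146.56, 146.56]. Speed limits (degrees/s): [147.25, 147.25, 180, 180, 180, 180].

INTERFACE

Orientations are given as [roll, pitch, yaw] about the fixed x, y, z axes, in that order (R = Rz(yaw) Ry(pitch) Rx(roll)).
In Python, from workcell import * gives the robot as it stands. The module is installed in compiled form; this text tells all that it offers.
- The arm moves only by the tool send_rows, never from a script. Its argument "deltas" is a list of rows, each a list of 2 entries, a list of its own where there are three numbers: the shift along the tool's x, y, z normalised to -1 to 1, where 1 is 0.5 m, then the turn, a rotation vector about the tool's x, y, z normalised to -1 to 1, where 1 is 0.5 rad. A call has 1 to 10 rows; each row shifts and turns the commanded pose from where the row before left it, along the tool's axes as they then stand; what a row does not reach is not made up. A row lasts 1/10 s, in which the tool goes at most 50 mm and 8.59 degrees, less where a joint would pass 70% of its speed; a pose out of reach is approached as far as the arm can. A call with a number of a shift or a turn outside -1 to 1 is refused whole. A call with a gripper value outside its range is refused whole. "grip" is the closure, from 0 (fully open) to 1 (shut), set as the call begins (left out, the last holds). The fingers move at their own pace and stop on an object; "grip_force" is the grip in N (left out, the last holds). Time passes only in rows, so rows that do not move let the fingers close. It gives the time, the measured TCP pose, the force, the opening and the grip force at its end, in the units of the state.
- state(): the state, without advancing time (a new reading comes with each control period).
- grab_frame(name): name is "scene" or "top" or "wrist"; returns the picture (400x640x3 uint8, red, green, blue); there is no depth.
- calibration(name): a dict with "mtx" (3x3 intrinsics, pixels), "D" ([k1, k2, p1, p2, k3] as OpenCV has them; the pictures are not rectified), "R" (3x3) and "t" (3): a world point X has camera coordinates R X + t. Camera axes: x right, y down, z forward; pixel columns grow to the right and rows downward; lengths in mm; the calibration is good to about 2 mm. A picture is of the moment at which its call begins: read the wrist's pose just before it. calibration takes no time and is no camera call; for the wrist camera it gives the pose at the moment of the call.
- job_done(): hands the job in; it is judged then, once.
Trained networks look in the newest picture that a camera, given by its name, has taken for a name from the list of things; names that differ only in an ending like _2 or _b are one class to them, and where a whole thing is asked for, a point or a joint stands for the part that bears it (a point fixed in the world has none). Each returns a list of dicts, best first, with "p" (0 to 1); they miss things now and then, are a little off and sometimes report something else, mostly with a low value. They report only what shows in the picture. A call takes as long as a camera call. They do not tell look-alikes from the thing itself.
- trace(camera, label): "pixels" (400x640 bool, what is visible of it) and "bbox" ([left, top, width, height] in pixels, round what is visible of it).
The state is a dict: "time_s": time; "qpos": joint angles; "qvel": joint speeds; "effort": joint torques, N m; "ee_pos": TCP position; "ee_rot": TCP orientation; "force": force on the tool from outside, world axes, zero at the start; "torque": the same for the moment, N m; "gripper_width": finger opening in mm; "gripper_force": force on a finger pad.
Only numpy, scipy, OpenCV 4.12 (cv2) and the standard library are available. Lean on these libraries where they do the work, as an engineer would, in place of code of your own. Each camera call takes 0.05 s, during which the arm holds its last target. There are 200 camera calls.

TASK

The centrifuge has been loaded out of balance: no tube faces one of its own kind across the rotor. Swap tubes round (the empty tube block on the bench is free for parking one on the way) until all six stand fully down in the rotor's buckets with every tube directly opposite its like (long screw-cap tube opposite long screw-cap tube, knob-stoppered opposite knob-stoppered, short broad-lidded opposite short broad-lidded); never tip a tube over.

Things in the scene. Friction and masses are not known exactly. Their poses are not given: they have to be found in the camera images.
- tube_tall_1: One of two long white centrifuge tubes, 114 mm, with a round ribbed screw cap 21 mm across, 16 mm high (grip it there); seated, its top is 64 mm above the bucket rim. 25 g, as its like. Body 17 mm thick; flat tip 12 mm across, widening over 8 mm. Origin: centre of the tip; z up its axis; yaw means nothing.
- tube_tall_2: One of two long white centrifuge tubes, 114 mm, with a round ribbed screw cap 21 mm across, 16 mm high (grip it there); seated, its top is 64 mm above the bucket rim. 25 g, as its like. Body 17 mm thick; flat tip 12 mm across, widening over 8 mm. Origin: centre of the tip; z up its axis; yaw means nothing.
- tube_mid_1: One of two white centrifuge tubes of middle length, 100 mm, with a stopper whose slim round knob, 11 mm across, 18 mm high, is its top (grip it there); seated, its top is 50 mm above the bucket rim. 25 g, as its like. Body 17 mm thick; flat tip 12 mm across, widening over 8 mm. Origin: centre of the tip; z up its axis; yaw means nothing.
- tube_mid_2: One of two white centrifuge tubes of middle length, 100 mm, with a stopper whose slim round knob, 11 mm across, 18 mm high, is its top (grip it there); seated, its top is 50 mm above the bucket rim. 25 g, as its like. Body 17 mm thick; flat tip 12 mm across, widening over 8 mm. Origin: centre of the tip; z up its axis; yaw means nothing.
- tube_short_1: One of two short white centrifuge tubes, 86 mm, with a broad flat round snap lid 28 mm across, 10 mm high (grip its rim; the 4 mm thumb tab does not hinder); seated, its top is 36 mm above the bucket rim. 25 g, as its like. Body 17 mm thick; flat tip 12 mm across, widening over 8 mm. Origin: centre of the tip; z up its axis; yaw means nothing.
- tube_short_2: One of two short white centrifuge tubes, 86 mm, with a broad flat round snap lid 28 mm across, 10 mm high (grip its rim; the 4 mm thumb tab does not hinder); seated, its top is 36 mm above the bucket rim. 25 g, as its like. Body 17 mm thick; flat tip 12 mm across, widening over 8 mm. Origin: centre of the tip; z up its axis; yaw means nothing.
- rotor: Swing-out rotor in the centrifuge, locked. Origin on its vertical axis at bench height. Six steel buckets, each holding a tube at the start, 55 mm from the axis at 0, 60, ... 300 deg from its x axis: facing ones are 110 mm apart. Any tube fits any bucket: bore 20 mm, mouth flared to 26 mm, outside 32 mm, rim 105 mm and inner floor 55 mm above the bench. Hub nut 23 mm across, top at 92 mm.
- tube_block: Bored aluminium block 46 x 130 x 56 mm, fixed on the bench: the free place. Origin under its centre, z up. Three empty upright holes in its top at y = -42, 0, +42 mm along its long (y) axis, 20 mm in diameter with 4 mm chamfer, floor 9 mm above the bench; any tube stands in any hole. A tall black enclosure stands behind it, from about x = 0.60 m in the room and y > 0.02 m: carry round its corner.
- centrifuge: White bench centrifuge, fixed, lid open. Origin under the rotor axis at bench height, x to its back. Housing x -125 to +135 mm (front knobs to -141), 204 mm wide, top 100 mm above the bench, round bowl 174 mm across. The open lid rises from its rear edge, leaning back 27 deg, to 300 mm height.
There are look-alikes about, which are no part of the job. What is shaped like the tube_short_1 but purple is not meant.

How it is judged:
By the outcome, as a careful person would: the job done as asked, in the order asked, and still so for the second after the job is handed in, with the robot touching nothing.
It also fails if it takes over 112 s, if anything falls off the work surface, if the arm or the gripper's body presses on something with over 40 N, if the wrist force passes 120 N, or if a joint passes its speed limit or range.

## Working session

There is one attempt and no reset: what is moved stays moved. The work goes in short steps, Python scripts to look and compute and a tool call to move; the robot and the scene stay as the last step left them, time stands still between calls to the robot, and variables do not carry over. Pictures are saved under pics/ and viewed, at most 14 in all, crops included, and the job is handed in when it is done.

Besides the shell and the picture viewer there is one more tool, called after "Request:" as name(argument=value, ...) on one line, values as JSON. send_rows: Moves the arm, as the interface text tells. Scaled input: -1 to 1 covers 0.5 m each way for a shift and 0.5 rad each way for a turn. Its arguments: {"type":"object","properties":{"deltas":{"type":"array","items":{"type":"array"}},"grip":{"type":"number"},"grip_force":{"type":"number"}},"required":["deltas"]}

```bash
mkdir -p pics && python3 - <<'E'
from workcell import *
import cv2
print(state())
for n in ("scene","top"):
    im=grab_frame(n); cv2.imwrite(f"pics/{n}0.png",im[:,:,::-1])
    c=calibration(n); print(n,c)
E
```

```text
{'time_s': 0.0, 'qpos': array([ 7.28235332e+01,  1.83512327e+01,  8.97080016e+01,  1.41250524e-03,
        7.20436626e+01, -1.14722676e+00]), 'qvel': array([ 0.06890395, -0.06025415, -0.0663322 ,  0.04639637,  0.13013836,
        0.03399367]), 'effort': array([-1.02901853e-03, -4.12441242e+01, -2.31963587e+01,  7.23328209e-02,
        4.58930223e-02, -1.67340440e-04]), 'ee_pos': array([158.61889666, 552.12974428, 203.01358682]), 'ee_rot': array([-1.79897151e+02, -3.40280412e-03,  1.63970320e+02]), 'force': array([-0.58022848,  0.79829433,  0.3593028 ]), 'torque': array([-0.01216038, -0.00789758, -0.02427442]), 'gripper_force': 0.0, 'gripper_width': 91.05443973111274}
scene {'mtx': array([[491.2308406 ,   0.        , 319.31021393],
       [  0.        , 491.2308406 , 201.67326445],
       [  0.        ,   0.        ,   1.        ]]), 'D': array([-0.13184543,  0.        ,  0.        ,  0.        ,  0.        ]), 'R': array([[-0.74016826, -0.67241676, -0.00257996],
       [-0.52644332,  0.5818653 , -0.61991145],
       [ 0.41834004, -0.45748057, -0.78466754]]), 't': array([396.82380298, 362.31275528, 842.66546342])}
top {'mtx': array([[442.39903754,   0.        , 318.24889718],
       [  0.        , 442.39903754, 203.46764155],
       [  0.        ,   0.        ,   1.        ]]), 'D': array([-0.08485543,  0.        ,  0.        ,  0.        ,  0.        ]), 'R': array([[-0.01051411, -0.9999118 ,  0.00811421],
       [-0.99104958,  0.00934028, -0.13316718],
       [ 0.13307964, -0.00944172, -0.99106037]]), 't': array([-48.5216302 , 582.25288601, 989.91714259])}
```

View pics/scene0.png

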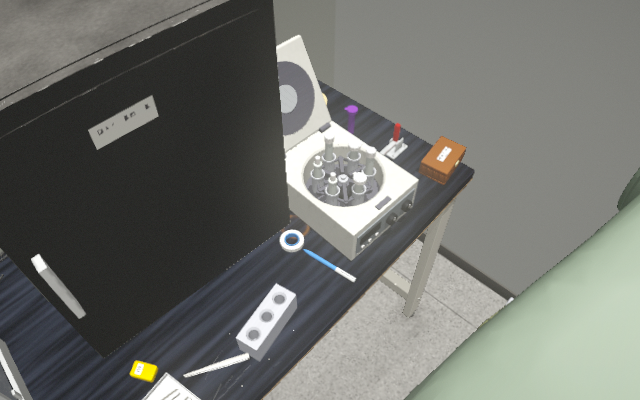

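View pics/top0.png

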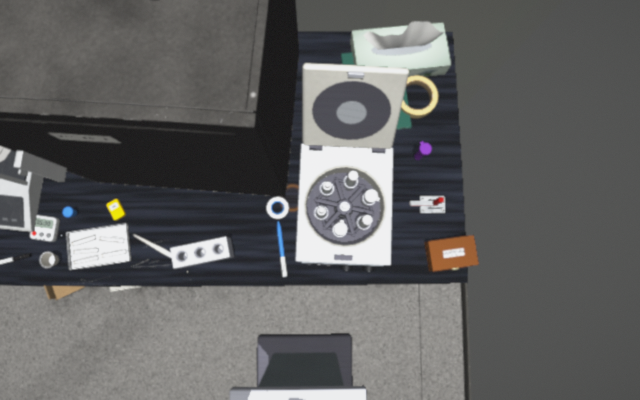

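The scene view shows the rotor near px (343,178), with tall tubes in the far buckets. The block is near (267,320) with three holes. In the top view the rotor is near (345,206) and the block near (200,252). I'll measure both next.

```bash
cat > h.py <<'E'
import numpy as np, cv2
from workcell import *
def proj(n,X,c=None):
    c=c or calibration(n); X=np.atleast_2d(np.array(X,float))
    return cv2.projectPoints(X,cv2.Rodrigues(c["R"])[0],c["t"],c["mtx"],c["D"])[0][:,0]
def ray(n,uv,z,c=None):
    "intersection of pixel ray with plane at height z"
    c=c or calibration(n)
    p=cv2.undistortPoints(np.array(uv,float).reshape(-1,1,2),c["mtx"],c["D"])[:,0]
    d=np.c_[p,np.ones(len(p))]@c["R"]; o=-c["R"].T@c["t"]
    return o+d*((z-o[2])/d[:,2])[:,None]
E
python3 - <<'E'
from h import *
for n in ("top","scene"):
    im=grab_frame(n)
    for l in ("tube_tall_1","tube_mid_1","tube_short_1","rotor","tube_block","centrifuge"):
        for d in trace(n,l):
            ys,xs=np.nonzero(d["pixels"])
            print(n,l,round(d["p"],2),d["bbox"],xs.mean().round(1),ys.mean().round(1),len(xs))
    b=(285,145,110,130) if n=="top" else (280,120,150,110)
    x,y,w,h=b
    cv2.imwrite(f"pics/{n}1.png",cv2.resize(im[y:y+h,x:x+w,::-1],None,fx=4.5 if n=="top" else 5,fy=4.5 if n=="top" else 5,interpolation=cv2.INTER_CUBIC))
E
```

```text
top tube_tall_1 0.64 [347.9, 172.6, 11.1, 12.3] 352.0 177.6 114
top tube_mid_1 0.56 [318.8, 212.4, 6.8, 1.5] 321.0 211.5 77
top tube_short_1 0.6 [409.9, 143.4, 23.3, 15.6] 422.8 150.0 212
top tube_short_1 0.51 [335.5, 222.4, 13.9, 16.1] 340.4 228.3 138
top tube_short_1 0.49 [367.5, 188.3, 12.3, 13.6] 371.4 196.2 144
top rotor 0.88 [314.0, 179.2, 59.1, 58.0] 344.9 205.5 1453
top rotor 0.24 [334.9, 224.7, 14.0, 12.0] 340.6 228.0 129
top tube_block 0.6 [171.1, 236.3, 62.2, 27.1] 201.9 252.0 1288
top tube_block 0.47 [315.3, 177.7, 58.2, 58.6] 344.7 206.3 1229
top tube_block 0.41 [335.9, 221.7, 12.8, 13.9] 340.3 227.5 133
top centrifuge 0.57 [295.9, 64.6, 113.4, 208.0] 348.0 158.1 17160
scene tube_tall_1 0.67 [364.1, 143.9, 13.0, 31.9] 370.1 159.4 264
scene tube_tall_1 0.63 [325.9, 134.1, 8.2, 25.4] 328.6 146.2 230
scene tube_mid_1 0.71 [314.1, 155.4, 8.3, 27.7] 317.6 168.0 153
scene tube_mid_1 0.56 [323.5, 174.0, 11.4, 22.1] 332.5 183.4 178
scene tube_short_1 0.69 [345.8, 138.9, 18.1, 20.5] 354.2 147.7 213
scene rotor 0.7 [309.1, 154.9, 64.8, 50.4] 341.9 180.5 1657
scene tube_block 0.7 [235.5, 284.1, 63.4, 77.1] 266.6 322.0 2399
scene centrifuge 0.95 [275.3, 36.6, 145.4, 220.6] 331.7 162.2 12046
```

View pics/top1.png

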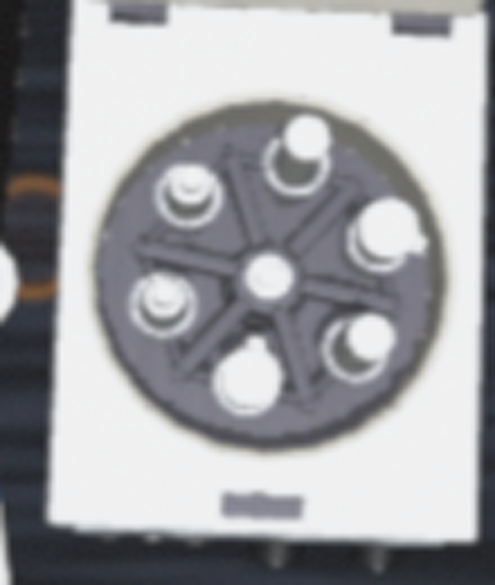

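View pics/scene1.png

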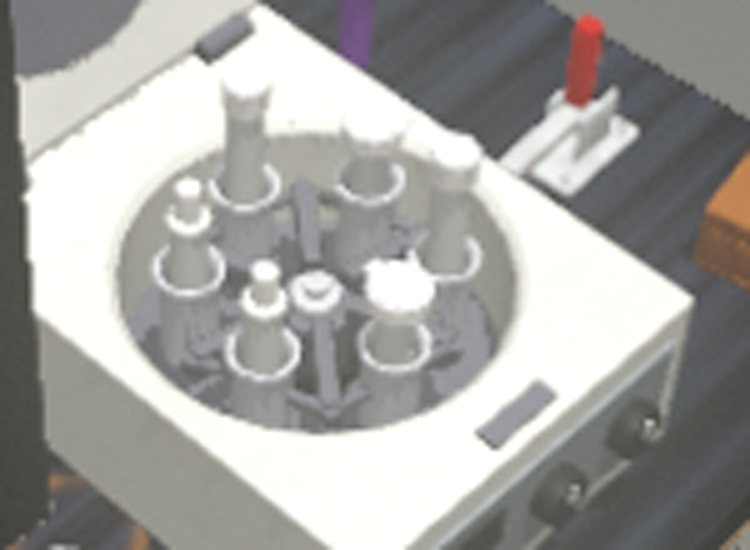

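From the crops, with buckets named clockwise in the top view:

| Bucket | Position | Tube |
|---|---|---|
| A | back | tall |
| B | right-back | short |
| C | right-front | tall |
| D | front | short |
| E | left-front | mid |
| F | left-back | mid |

Facing pairs are A-D, B-E and C-F. Four moves fix it: E(mid)→block, D(short)→E, C(tall)→D, block(mid)→C.

```bash
python3 - <<'E'
from h import *
from scipy.optimize import least_squares
names="ABCDEF"
top=np.array([(297,162),(377,240),(352,348),(246,382),(163,303),(190,193)],float)
top=(top+.5)/4.5-.5+[285,145]
sc={"A":(246,186),"B":(370,183),"C":(450,258),"D":(394,345),"E":(263,351),"F":(190,269)}
sc=(np.array([sc[k] for k in names])+.5)/5-.5+[280,120]
# tube tops (centre of cap top)
tt=(np.array([(306,134),(387,226),(370,336),(245,378),(160,294),(189,184)])+.5)/4.5-.5+[285,145]
ht=[169,141,169,141,155,155]
print("hub",ray("top",(np.array([[269,275]])+.5)/4.5-.5+[285,145],92),ray("scene",(np.array([[317,286]])+.5)/5-.5+[280,120],92))
P={}
for n,uv in(("top",top),("scene",sc)):
    W=ray(n,uv,105)[:,:2]; 
    def f(p): 
        a=np.radians(p[2]-60*np.arange(6)); return (W-np.c_[p[0]+55*np.cos(a),p[1]+55*np.sin(a)]).ravel()
    s=least_squares(f,[W[:,0].mean(),W[:,1].mean(),0]); print(n,s.x.round(1),"rms",np.sqrt((s.fun**2).mean()).round(2))
    p=s.x;P[n]=p
W=np.array([ray("top",tt[i],ht[i])[0,:2] for i in range(6)]);print("tops",W.round(1).tolist())
# block holes
print("block top-cam px->", ray("top",[(183.5,256),(200.5,252),(217.5,248)],56).round(1).tolist(), ray("scene",[(279,299.5),(267,317),(254.5,335)],56).round(1).tolist())
for n in("top","scene"):
    d=trace(n,"tube_block")[0]; m=d["pixels"].astype(np.uint8);c=max(cv2.findContours(m,0,2)[0],key=cv2.contourArea);r=cv2.boxPoints(cv2.minAreaRect(c)); 
    if n=="top": print("rect@56",ray(n,r,56).round(1).tolist())
print(calibration("wrist")["mtx"])
st=state();c=calibration("wrist");print("campos",-c["R"].T@c["t"],c["R"],st["ee_pos"])
E
```

```text
hub [[ 569.08125789 -111.42629582   92.        ]] [[ 563.74992724 -106.47443166   92.        ]]
top [ 569.4 -111.5  -14.3] rms 0.58
scene [ 564.3 -107.6  -14.5] rms 0.78
tops [[623.8, -124.2], [585.4, -163.7], [531.1, -151.1], [514.9, -96.1], [552.7, -57.0], [603.6, -71.0]]
block top-cam px-> [[462.2, 252.5, 56.0], [471.1, 213.8, 56.0], [479.9, 175.1, 56.0]] [[473.9, 180.6, 56.0], [464.9, 220.8, 56.0], [456.2, 260.7, 56.0]]
rect@56 [[480.5, 286.8, 56.0], [509.2, 148.2, 56.0], [460.4, 137.0, 56.0], [431.8, 274.8, 56.0]]
[[322.55303129   0.         322.59464347]
 [  0.         322.55303129 197.49738408]
 [  0.           0.           1.        ]]
campos [ 86.00565288 573.70089013 384.93853259] [[ 0.27778332  0.96064163  0.00202238]
 [ 0.9252408  -0.26811174  0.26841302]
 [ 0.25839094 -0.07268947 -0.9633018 ]] [158.77799668 552.64346416 203.87880452]
```

Request:
send_rows(deltas=[[[0,0,-0.02],[0,0,0.29]],[[0,0,-0.02],[0,0,0.29]],[[0,0,-0.02],[0,0,0.29]],[[0,0,-0.02],[0,0,0.29]],[[0,0,-0.02],[0,0,0.29]],[[0,0,-0.02],[0,0,0.29]],[[0,0,-0.02],[0,0,0.29]],[[0,0,-0.02],[0,0,0.29]],[[0,0,-0.02],[0,0,0.29]],[[0,0,-0.02],[0,0,0.29]]], grip=0, grip_force=15)

```text
time_s: 1.9
ee_pos: [158.8, 552.6, 304.3]
ee_rot: [180.0, -0.0, 80.5]
force: [0.8, -1.3, 0.3]
gripper_width: 91.2
gripper_force: 0.0
```

```bash
cat >> h.py <<'E'
def go(x=None,y=None,z=None,yaw=None,rate=45.):
    "print the shift (units, tool axes) from the measured pose to the target, at the present yaw, and the turn left"
    s=state(); p=s["ee_pos"]; Y=np.radians(s["ee_rot"][2])
    d=np.array([p[0] if x is None else x,p[1] if y is None else y,p[2] if z is None else z])-p
    t=np.array([d[0]*np.cos(Y)+d[1]*np.sin(Y),d[0]*np.sin(Y)-d[1]*np.cos(Y),-d[2]])/500
    n=int(np.ceil(np.linalg.norm(d)/rate)) or 1
    print("total",t.round(4),"n",n,"per row",(t/n).round(4))
    if yaw is not None:
        r=(s["ee_rot"][2]-yaw+180)%360-180; r=np.radians(r)/.5; m=int(np.ceil(abs(r)/.29)) or 1
        print("turn total",r.round(4),"n",m,"per row",(r/m).round(4))
def st():
    s=state(); print(round(s["time_s"],1),s["ee_pos"].round(1),s["ee_rot"].round(1),"F",s["force"].round(1),"w",s["gripper_width"].round(1),s["gripper_force"],"q",s["qpos"].round(0))
E
python3 -c "
from h import *
st();go(540,-100,260)"
```

```text
Traceback (most recent call last):
  File "h.py", line 23, in st
    s=state(); print(round(s["time_s"],1),s["ee_pos"].round(1),s["ee_rot"].round(1),"F",s["force"].round(1),"w",s["gripper_width"].round(1),s["gripper_force"],"q",s["qpos"].round(0))
                                                                                                                ^^^^^^^^^^^^^^^^^^^^^^^^
AttributeError: 'float' object has no attribute 'round'
```

```bash
sed -i 's/s\["gripper_width"\].round(1)/round(float(s["gripper_width"]),1)/' h.py && python3 -c "
from h import *
st();go(470,217,304);go(540,-100,260)"
```

```text
1.9 [158.8 552.6 304.3] [180.   -0.   80.5] F [ 0.8 -1.3  0.3] w 91.2 0.0 q [73. 16. 79. -0. 85. 82.]
total [-5.598e-01  7.242e-01  6.000e-04] n 11 per row [-0.0509  0.0658  0.0001]
total [-1.1622  0.9665  0.0886] n 17 per row [-0.0684  0.0569  0.0052]
```

Request:
send_rows(deltas=[[[-0.055,0.071,0],[0,0,0]],[[-0.055,0.071,0],[0,0,0]],[[-0.055,0.071,0],[0,0,0]],[[-0.055,0.071,0],[0,0,0]],[[-0.055,0.071,0],[0,0,0]],[[-0.055,0.071,0],[0,0,0]],[[-0.055,0.071,0],[0,0,0]],[[-0.055,0.071,0],[0,0,0]],[[-0.055,0.071,0],[0,0,0]],[[-0.055,0.071,0],[0,0,0]]])

```text
time_s: 2.9
ee_pos: [466.8, 223.4, 304.1]
ee_rot: [180.0, -0.0, 80.9]
force: [1.1, 0.3, 0.0]
gripper_width: 91.1
gripper_force: 0.0
```

Request:
send_rows(deltas=[[[0,0,0],[0,0,0]],[[0,0,0],[0,0,0]]])

```text
time_s: 3.1
ee_pos: [466.1, 224.3, 303.7]
ee_rot: [-180.0, -0.0, 80.8]
force: [-0.2, 1.0, -0.9]
gripper_width: 91.3
gripper_force: 0.0
```

```bash
python3 - <<'E'
from h import *
st();c=calibration("wrist");im=grab_frame("wrist");cv2.imwrite("pics/w1.png",im[:,:,::-1])
print(proj("wrist",[(470,216,56),(477,178,56),(459,257,56)],c))
for d in trace("wrist","tube_block"):
    print(d["p"],d["bbox"])
g=cv2.GaussianBlur(cv2.cvtColor(im,cv2.COLOR_RGB2GRAY),(3,3),0)
h=cv2.HoughCircles(g,cv2.HOUGH_GRADIENT,1,20,param1=100,param2=18,minRadius=6,maxRadius=22)
print(h); 
if h is not None: print(ray("wrist",h[0,:,:2],56,c).round(1))
go(530,-100,260,75.6)
E
```

```text
3.1 [466.1 224.3 303.7] [-180.    -0.    80.8] F [-0.2  1.  -0.9] w 91.3 0.0 q [24. 10. 86.  0. 83. 34.]
[[326.60134713 172.50876817]
 [335.9888337  198.45038658]
 [313.415951   143.62627508]]
0.9 [295.3, 120.9, 61.9, 95.4]
[[[405.5 258.5  15.5]
  [335.5 197.5   6.6]
  [145.5 267.5  12.1]
  [499.5 267.5  13. ]
  [325.5 169.5   7. ]
  [314.5 139.5   8.8]]]
[[563.1  71.9  56. ]
 [476.5 179.5  56. ]
 [185.1 119.3  56. ]
 [697.9  35.   56. ]
 [469.2 220.3  56. ]
 [461.3 262.1  56. ]]
total [-0.6224  0.2307  0.0877] n 8 per row [-0.0778  0.0288  0.011 ]
turn total 0.186 n 1 per row 0.186
```

View pics/w1.png

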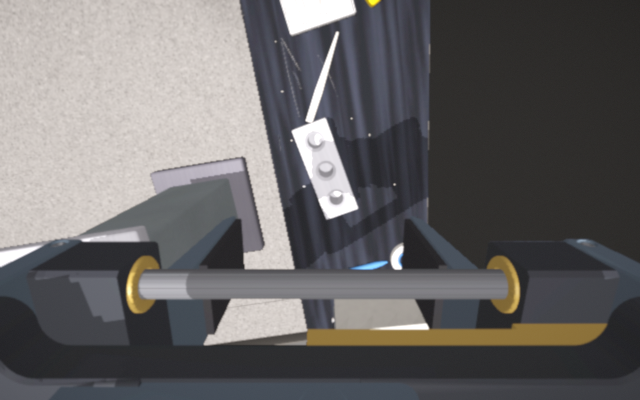

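The wrist view shows the block's holes at px (314,139), (325,169) and (336,197). They agree with the other cameras to a few mm, putting the centre hole near (468.5, 219.5). Next is the rotor.

Request:
send_rows(deltas=[[[-0.078,0.029,0.011],[0,0,0]],[[-0.078,0.029,0.011],[0,0,0]],[[-0.078,0.029,0.011],[0,0,0]],[[-0.078,0.029,0.011],[0,0,0]],[[-0.078,0.029,0.011],[0,0,0]],[[-0.078,0.029,0.011],[0,0,0]],[[-0.078,0.029,0.011],[0,0,0]],[[-0.078,0.029,0.011],[0,0,0]],[[0,0,0],[0,0,0.186]],[[0,0,0],[0,0,0]]])

```text
time_s: 4.2
ee_pos: [530.9, -100.9, 259.6]
ee_rot: [-180.0, -0.0, 75.6]
force: [0.1, 0.3, 0.3]
gripper_width: 91.1
gripper_force: 0.0
```

Request:
send_rows(deltas=[[[0,0,0],[0,0,0]]])

```text
time_s: 4.3
ee_pos: [530.9, -100.1, 260.1]
ee_rot: [180.0, -0.0, 75.8]
force: [0.4, -0.2, 0.2]
gripper_width: 91.5
gripper_force: 0.0
```

```bash
python3 - <<'E'
from h import *
st();c=calibration("wrist");im=grab_frame("wrist")
cx,cy=567,-109.5;a=np.radians(-14.4-60*np.arange(6))
B=np.c_[cx+55*np.cos(a),cy+55*np.sin(a),np.full(6,105)]
uv=proj("wrist",B,c);print(uv.round(1).tolist())
o=im[:,:,::-1].copy()
x0,y0=np.maximum((uv.min(0)-45).astype(int),0);x1,y1=(uv.max(0)+45).astype(int)
print(x0,y0)
for u in uv: cv2.circle(o,tuple(u.round().astype(int)),1,(0,0,255),-1)
o=cv2.resize(o[y0:y1,x0:x1],None,fx=3,fy=3,interpolation=cv2.INTER_CUBIC);print(o.shape)
cv2.imwrite("pics/w2.png",o)
for l in("tube_tall_1","tube_mid_1","tube_short_1"):
    for d in trace("wrist",l):
        ys,xs=np.nonzero(d["pixels"]);print(l,round(d["p"],2),d["bbox"],xs.mean().round(1),ys.mean().round(1))
E
```

```text
4.3 [ 530.9 -100.1  260.1] [180.   -0.   75.8] F [ 0.4 -0.2  0.2] w 91.5 0.0 q [-12.  13.  88.   0.  78.   2.]
[[409.1, 182.4], [381.2, 224.4], [331.5, 224.4], [306.1, 182.3], [332.3, 137.1], [385.8, 137.2]]
261 92
(531, 579, 3)
tube_tall_1 0.96 [399.5, 174.1, 39.4, 35.1] 419.5 191.1
tube_tall_1 0.82 [322.5, 212.4, 24.6, 48.1] 333.2 238.1
tube_mid_1 0.96 [374.3, 126.4, 31.9, 26.5] 388.5 138.9
tube_mid_1 0.76 [325.6, 129.1, 17.4, 21.7] 332.8 139.3
tube_short_1 0.7 [292.0, 174.5, 31.0, 32.5] 305.7 189.8
tube_short_1 0.68 [370.8, 216.5, 31.1, 35.6] 385.8 234.0
tube_short_1 0.49 [399.6, 170.0, 38.8, 39.0] 419.5 191.0
```

View pics/w2.png

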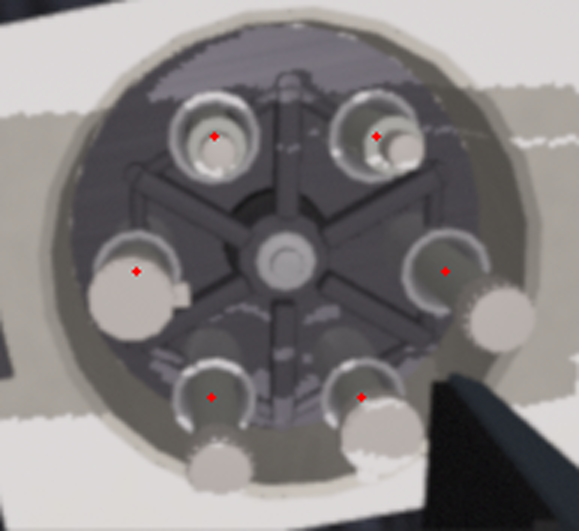

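The red dots (predicted rims) sit on the rings within about 1 mm, so the rotor centre is (567, -109.5) with its x axis at -14.4°. First target is E (mid) at (552.2, -56.5), yaw 15.6.

Request:
send_rows(deltas=[[[0,0,0],[0,0,0.263]],[[0,0,0],[0,0,0.263]],[[0,0,0],[0,0,0.263]],[[0,0,0],[0,0,0.263]],[[0,0,0],[0,0,0.263]],[[0,0,0],[0,0,0.263]],[[0,0,0],[0,0,0.263]],[[0,0,0],[0,0,0.263]],[[0,0,0],[0,0,0]]])

```text
time_s: 5.4
ee_pos: [530.9, -101.0, 260.0]
ee_rot: [180.0, -0.0, 15.4]
force: [-0.9, 0.3, 0.4]
gripper_width: 91.3
gripper_force: 0.0
```

```bash
python3 -c "
from h import *
st();go(552.2,-56.5,142,15.6)"
```

```text
5.4 [ 530.9 -101.   260. ] [180.   -0.   15.4] F [-0.9  0.3  0.4] w 91.3 0.0 q [-12.  13.  88.   0.  78.  63.]
total [ 0.0646 -0.0745  0.236 ] n 3 per row [ 0.0215 -0.0248  0.0787]
turn total -0.0078 n 1 per row -0.0078
```

Request:
send_rows(deltas=[[[0.0325,-0.037,0],[0,0,0]],[[0.032,-0.037,0],[0,0,0]],[[0,0,0],[0,0,0]],[[0,0,0.06],[0,0,0]],[[0,0,0.06],[0,0,0]],[[0,0,0.06],[0,0,0]],[[0,0,0.03],[0,0,0]],[[0,0,0.026],[0,0,0]],[[0,0,0],[0,0,0]],[[0,0,0],[0,0,0]]])

```text
time_s: 6.4
ee_pos: [552.7, -57.5, 142.5]
ee_rot: [180.0, -0.1, 15.3]
force: [-0.2, -0.3, -0.2]
gripper_width: 91.4
gripper_force: 0.0
```

Request:
send_rows(deltas=[[[0,0,0],[0,0,0]],[[0,0,0],[0,0,0]],[[0,0,0],[0,0,0]],[[0,0,0],[0,0,0]],[[0,0,0],[0,0,0]],[[0,0,0],[0,0,0]]], grip=1, grip_force=20)

```text
time_s: 7.0
ee_pos: [552.3, -57.3, 141.9]
ee_rot: [-180.0, -0.0, 15.3]
force: [0.5, 0.7, -0.6]
gripper_width: 46.4
gripper_force: 0.0
```

Request:
send_rows(deltas=[[[0,0,0],[0,0,0]],[[0,0,0],[0,0,0]],[[0,0,0],[0,0,0]],[[0,0,0],[0,0,0]]])

```text
time_s: 7.4
ee_pos: [552.2, -57.3, 141.8]
ee_rot: [-180.0, 0.0, 15.3]
force: [0.5, 0.1, -0.4]
gripper_width: 14.0
gripper_force: 0.0
```

Request:
send_rows(deltas=[[[0,0,0],[0,0,0]],[[0,0,0],[0,0,0]],[[0,0,0],[0,0,0]],[[0,0,-0.03],[0,0,0]],[[0,0,-0.05],[0,0,0]],[[0,0,-0.05],[0,0,0]],[[0,0,-0.05],[0,0,0]],[[0,0,-0.05],[0,0,0]],[[0,0,0],[0,0,0]]])

```text
time_s: 8.3
ee_pos: [554.2, -57.5, 260.5]
ee_rot: [179.8, -0.4, 15.3]
force: [0.8, -0.2, -0.7]
gripper_width: 8.7
gripper_force: 20.0
```

```bash
python3 -c "
from h import *
st();im=grab_frame('wrist');cv2.imwrite('pics/w3.png',im[:,:,::-1]);go(440,-20);go(440,219.5);go(468.5,219.5)"
```

```text
8.3 [554.2 -57.5 260.5] [179.8  -0.4  15.3] F [ 0.8 -0.2 -0.7] w 8.7 19.999784231185913 q [-7. 15. 87.  0. 78. 68.]
total [-0.1984 -0.1318 -0.    ] n 3 per row [-0.0661 -0.0439 -0.    ]
total [-0.0721 -0.5939 -0.    ] n 7 per row [-0.0103 -0.0848 -0.    ]
total [-0.0171 -0.5788 -0.    ] n 7 per row [-0.0024 -0.0827 -0.    ]
```

View pics/w3.png

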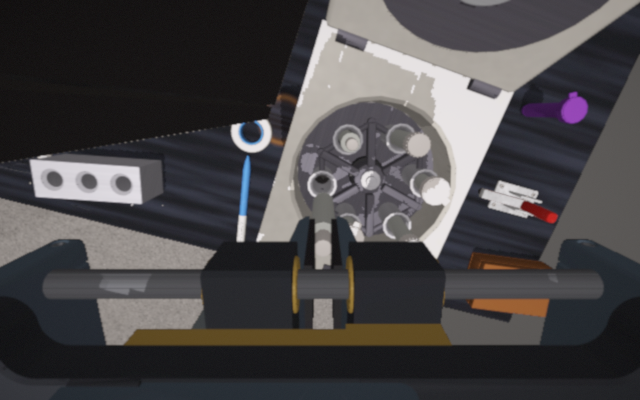

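The wrist view shows bucket E empty at px (322,184) and the tube upright between the fingers at about (322,230). I'll carry it round the enclosure corner to the block.

Request:
send_rows(deltas=[[[-0.066,-0.044,0],[0,0,0]],[[-0.066,-0.044,0],[0,0,0]],[[-0.066,-0.044,0],[0,0,0]],[[0,0,0],[0,0,-0.263]],[[0,0,0],[0,0,-0.263]],[[0,0,0],[0,0,-0.263]],[[0,0,0],[0,0,-0.263]]])

```text
time_s: 9.05
ee_pos: [438.3, -19.7, 255.2]
ee_rot: [-179.9, 0.1, 45.7]
force: [-0.2, 0.2, -1.1]
gripper_width: 9.0
gripper_force: 20.0
```

Request:
send_rows(deltas=[[[0,0,0],[0,0,-0.263]],[[0,0,0],[0,0,-0.263]],[[0,0,0],[0,0,-0.263]],[[0,0,0],[0,0,-0.263]],[[0,0,0],[0,0,0]]])

```text
time_s: 9.55
ee_pos: [438.5, -19.7, 255.2]
ee_rot: [-179.8, 0.0, 75.5]
force: [0.4, -0.4, 0.1]
gripper_width: 8.3
gripper_force: 20.0
```

```bash
python3 -c "
from h import *
st();go(468.5,219.5,205)"
```

```text
9.6 [438.5 -19.7 255.2] [-179.8    0.    75.5] F [ 0.4 -0.4  0.1] w 8.3 19.99826341867447 q [ -4.   4. 100.   0.  76.  10.]
total [ 0.4782 -0.0612  0.1005] n 6 per row [ 0.0797 -0.0102  0.0167]
```

Request:
send_rows(deltas=[[[0.08,-0.01,0],[0,0,0]],[[0.08,-0.01,0],[0,0,0]],[[0.08,-0.01,0],[0,0,0]],[[0.08,-0.01,0.03],[0,0,0]],[[0.08,-0.01,0.03],[0,0,0]],[[0.078,-0.011,0.04],[0,0,0]],[[0,0,0],[0,0,0]],[[0,0,0],[0,0,0]]])

```text
time_s: 10.35
ee_pos: [468.6, 219.4, 205.4]
ee_rot: [-179.9, 0.1, 75.6]
force: [-0.1, 0.6, 0.1]
gripper_width: 8.5
gripper_force: 20.0
```

```bash
python3 - <<'E'
from h import *
st();c=calibration("wrist");im=grab_frame("wrist")
p=state()["ee_pos"]
o=im[:,:,::-1].copy()
for X,col in (((468.5,219.5,56),(0,0,255)),((p[0],p[1],p[2]-87),(0,255,0))):
    u=proj("wrist",[X],c)[0];print(u);cv2.circle(o,tuple(u.round().astype(int)),1,col,-1)
o=cv2.resize(o[100:260,230:410],None,fx=3.5,fy=3.5,interpolation=cv2.INTER_CUBIC)
cv2.imwrite("pics/w4.png",o);go(468.5,219.5,96)
E
```

```text
10.3 [468.6 219.4 205.4] [-1.799e+02  1.000e-01  7.560e+01] F [-0.1  0.6  0.1] w 8.5 19.999726116657257 q [24. 13. 97. -0. 70. 38.]
[322.93209422 182.87163311]
[323.6240221  200.00689478]
total [ 0.0011 -0.0013  0.2205] n 3 per row [ 0.0004 -0.0004  0.0735]
```

View pics/w4.png

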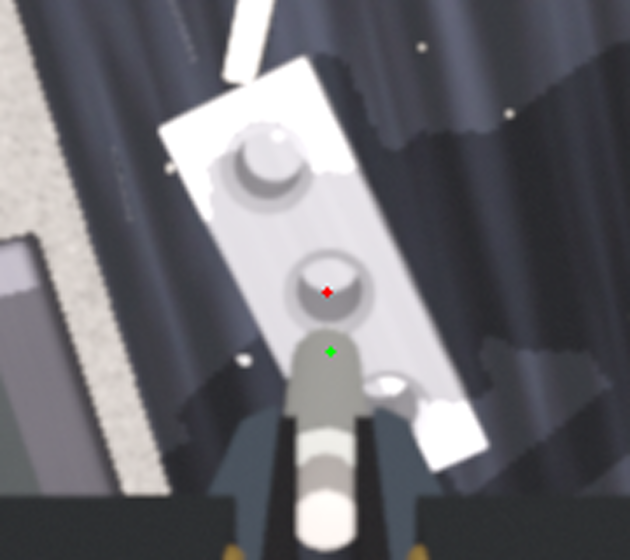

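The hole is within about 1 mm of the predicted dot, and the tip hangs where expected. Lowering and releasing.

Request:
send_rows(deltas=[[[0,0,0.05],[0,0,0]],[[0,0,0.05],[0,0,0]],[[0,0,0.03],[0,0,0]],[[0,0,0.03],[0,0,0]],[[0,0,0.03],[0,0,0]],[[0,0,0.024],[0,0,0]],[[0,0,0],[0,0,0]]])

```text
time_s: 11.1
ee_pos: [468.6, 217.9, 98.9]
ee_rot: [-179.9, 0.1, 75.4]
force: [-0.4, -0.0, -1.0]
gripper_width: 8.5
gripper_force: 20.0
```

Request:
send_rows(deltas=[[[0,0,0],[0,0,0]],[[0,0,0],[0,0,0]],[[0,0,0],[0,0,0]],[[0,0,0],[0,0,0]],[[0,0,0],[0,0,0]]], grip=0.4)

```text
time_s: 11.6
ee_pos: [469.6, 219.4, 100.2]
ee_rot: [180.0, -0.0, 75.6]
force: [0.3, -0.9, 0.2]
gripper_width: 45.8
gripper_force: 0.0
```

Request:
send_rows(deltas=[[[0,0,-0.02],[0,0,0]],[[0,0,-0.05],[0,0,0]],[[0,0,-0.08],[0,0,0]],[[0,0,-0.08],[0,0,0]],[[0,0,-0.08],[0,0,0]],[[0,0,0],[0,0,0]]], grip=0)

```text
time_s: 12.2
ee_pos: [472.4, 220.6, 261.7]
ee_rot: [179.4, -0.5, 75.6]
force: [1.2, 0.4, 0.1]
gripper_width: 90.8
gripper_force: 0.0
```

```bash
python3 - <<'E'
from h import *
st();c=calibration("wrist");im=grab_frame("wrist")
o=im[:,:,::-1].copy()
u=proj("wrist",[(468.5,219.5,109)],c)[0];print(u)
for d in trace("wrist","tube_mid_1"): ys,xs=np.nonzero(d["pixels"]);print(d["p"],d["bbox"],xs.mean(),ys.mean())
go(440,-20);go(513.7,-95.8,None,75.6)
E
```

```text
12.2 [472.4 220.6 261.7] [179.4  -0.5  75.6] F [1.2 0.4 0.1] w 90.8 0.0 q [24. 11. 91.  0. 77. 38.]
[317.95702542 185.72493127]
0.52 [311.0, 170.3, 18.9, 17.6] 319.3238434163701 179.15302491103202
total [-0.4786  0.0619 -0.    ] n 6 per row [-0.0798  0.0103 -0.    ]
total [-0.5887  0.2424 -0.    ] n 8 per row [-0.0736  0.0303 -0.    ]
turn total -0.0012 n 1 per row -0.0012
```

Request:
send_rows(deltas=[[[-0.08,0.01,0],[0,0,0]],[[-0.08,0.01,0],[0,0,0]],[[-0.08,0.01,0],[0,0,0]],[[-0.08,0.01,0],[0,0,0]],[[-0.08,0.01,0],[0,0,0]],[[-0.08,0.01,0],[0,0,0]],[[0,0,0],[0,0,0]]])

```text
time_s: 13.0
ee_pos: [436.9, -24.2, 253.4]
ee_rot: [-179.8, 0.1, 75.2]
force: [0.6, 0.8, -0.3]
gripper_width: 91.2
gripper_force: 0.0
```

```bash
python3 -c "
from h import *
st();go(513.7,-95.8,131,75.6)"
```

```text
13.0 [436.9 -24.2 253.4] [-1.798e+02  1.000e-01  7.520e+01] F [ 0.6  0.8 -0.3] w 91.2 0.0 q [ -5.   4. 101.  -0.  75.  10.]
total [-0.0994  0.1851  0.2448] n 4 per row [-0.0248  0.0463  0.0612]
turn total -0.0124 n 1 per row -0.0124
```

Request:
send_rows(deltas=[[[-0.025,0.0463,0],[0,0,0]],[[-0.025,0.0463,0],[0,0,0]],[[-0.025,0.0463,0],[0,0,0]],[[-0.0245,0.0463,0],[0,0,0]],[[0,0,0],[0,0,0]],[[0,0,0.06],[0,0,0]],[[0,0,0.06],[0,0,0]],[[0,0,0.06],[0,0,0]],[[0,0,0.035],[0,0,0]],[[0,0,0.03],[0,0,0]]])

```text
time_s: 14.0
ee_pos: [514.0, -90.3, 130.0]
ee_rot: [-179.7, -0.0, 75.6]
force: [0.2, 0.2, 0.3]
gripper_width: 91.3
gripper_force: 0.0
```

Request:
send_rows(deltas=[[[0,0,0],[0,0,0]],[[0,0,0],[0,0,0]],[[0,0,0],[0,0,0]],[[0,0,0],[0,0,0]],[[0,0,0],[0,0,0]],[[0,0,0],[0,0,0]],[[0,0,0],[0,0,0]],[[0,0,0],[0,0,0]],[[0,0,0],[0,0,0]],[[0,0,0],[0,0,0]]], grip=1, grip_force=20)

```text
time_s: 15.0
ee_pos: [515.9, -91.9, 132.3]
ee_rot: [-180.0, -0.0, 75.6]
force: [-0.8, -0.0, -0.4]
gripper_width: 13.8
gripper_force: 0.0
```

Request:
send_rows(deltas=[[[0,0,0],[0,0,0]],[[0,0,0],[0,0,0]]])

```text
time_s: 15.2
ee_pos: [515.9, -91.9, 132.3]
ee_rot: [-180.0, -0.0, 75.6]
force: [0.7, -0.7, 0.1]
gripper_width: 0.6
gripper_force: 0.0
```

```bash
python3 - <<'E'
from h import *
st();im=grab_frame("wrist");o=im[100:300,220:440,::-1]
a=cv2.resize(o,None,fx=2.7,fy=2.7,interpolation=cv2.INTER_CUBIC)
cv2.imwrite("pics/w5.png",a)
E
```

```text
15.2 [515.9 -91.9 132.3] [-180.    -0.    75.6] F [ 0.7 -0.7  0.1] w 0.6 0.0 q [-11.  17. 103.   0.  60.   3.]
```

View pics/w5.png

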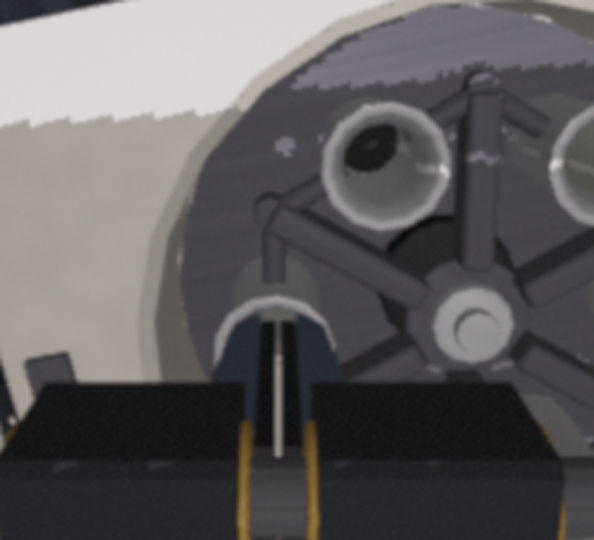

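The fingers are shut (0.6 mm) with nothing between them, so I need another view to find the tube.

```bash
python3 - <<'E'
from h import *
a=grab_frame("scene")[110:240,260:420,::-1];b=grab_frame("wrist")[60:330,160:560,::-1]
a=cv2.resize(a,(492,400),interpolation=cv2.INTER_CUBIC);b=cv2.resize(b,(300,203))
o=np.zeros((400,800,3),np.uint8);o[:,:492]=a;o[:203,495:795]=b
t=grab_frame("top")[150:260,290:400,::-1];o[205:400,495:690]=cv2.resize(t,(195,195))
cv2.imwrite("pics/m6.png",o)
E
```

```text
(no output)
```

View pics/m6.png

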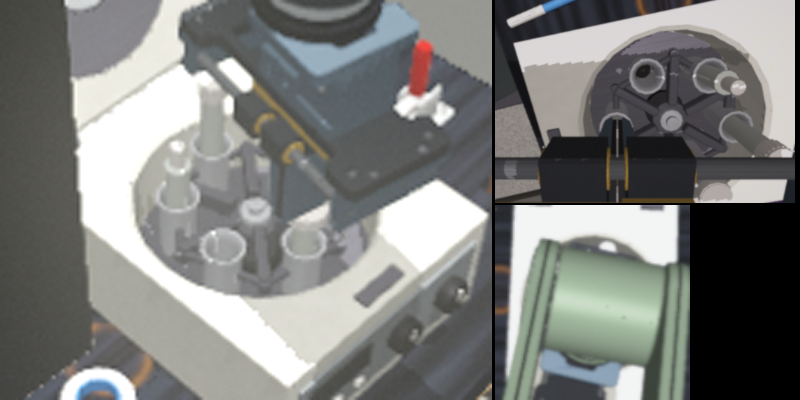

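The combined view shows E empty at left-panel px (222,245) and something bright over D at (313,212), partly behind the fingers. I'll zoom in there.

```bash
python3 - <<'E'
from h import *
im=grab_frame("scene");c=calibration("scene");s=state()
print(proj("scene",[(513.7,-95.8,105),(513.7,-95.8,141),s["ee_pos"],s["ee_pos"]-[0,0,14]],c).round(1).tolist())
for l in("tube_short_1","tube_tall_1","tube_mid_1"):
    for d in trace("scene",l):print(l,round(d["p"],2),d["bbox"])
a=im[150:215,325:405,::-1]
cv2.imwrite("pics/s7.png",cv2.resize(a,None,fx=8,fy=8,interpolation=cv2.INTER_CUBIC))
E
```

```text
[[358.2, 187.7], [359.3, 176.3], [356.9, 179.6], [356.5, 184.1]]
tube_short_1 0.46 [357.0, 179.7, 8.7, 14.5]
tube_tall_1 0.58 [238.3, 282.9, 60.1, 79.5]
tube_tall_1 0.49 [324.1, 136.3, 8.8, 24.3]
tube_mid_1 0.57 [257.9, 301.9, 12.3, 19.9]
tube_mid_1 0.49 [315.4, 154.4, 4.7, 25.5]
```

View pics/s7.png

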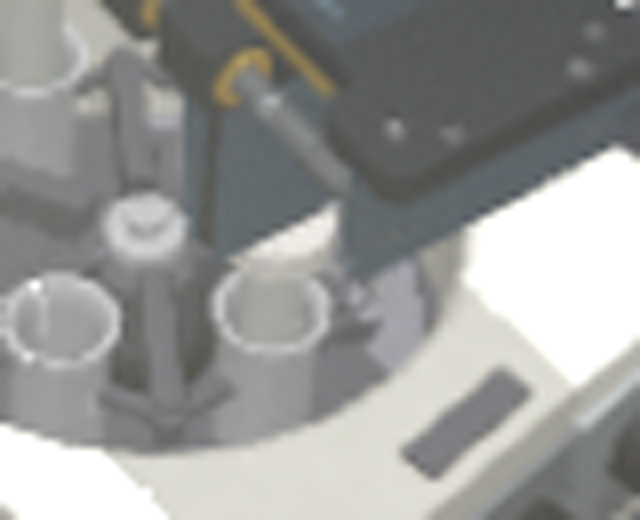

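The lid is still in place at zoom px (285,240), and the fingers hold nothing. I'll open, rise and look again from above.

Request:
send_rows(deltas=[[[0,0,0],[0,0,0]],[[0,0,0],[0,0,0]],[[0,0,0],[0,0,0]],[[0,0,0],[0,0,0]],[[0,0,0],[0,0,0]],[[0,0,0],[0,0,0]],[[0,0,0],[0,0,0]],[[0,0,0],[0,0,0]],[[0,0,0],[0,0,0]],[[0,0,0],[0,0,0]]], grip=0)

```text
time_s: 16.6
ee_pos: [515.9, -91.9, 132.3]
ee_rot: [-180.0, -0.0, 75.6]
force: [0.3, 0.1, -0.3]
gripper_width: 77.5
gripper_force: 0.0
```

Request:
send_rows(deltas=[[[0,0,-0.06],[0,0,0]],[[0,0,-0.08],[0,0,0]],[[0,0,-0.08],[0,0,0]],[[0,0,-0.06],[0,0,0]],[[0,0,0],[0,0,0]]])

```text
time_s: 17.1
ee_pos: [518.3, -92.3, 277.2]
ee_rot: [179.4, -0.0, 75.6]
force: [0.1, 0.0, -1.0]
gripper_width: 90.7
gripper_force: 0.0
```

```bash
python3 - <<'E'
from h import *
st();c=calibration("wrist");im=grab_frame("wrist")
p=state()["ee_pos"]
print(proj("wrist",[(513.7,-95.8,105),(513.7,-95.8,141),(p[0],p[1],141)],c).round(1).tolist())
for d in trace("wrist","tube_short_1"):print(round(d["p"],2),d["bbox"])
a=im[90:290,230:450,::-1]
cv2.imwrite("pics/w8.png",cv2.resize(a,None,fx=2.7,fy=2.7,interpolation=cv2.INTER_CUBIC))
E
```

```text
17.1 [518.3 -92.3 277.2] [179.4  -0.   75.6] F [ 0.1  0.  -1. ] w 90.7 0.0 q [-11.  11.  89.   0.  79.   3.]
[[318.0, 182.8], [317.9, 190.7], [320.0, 186.4]]
0.79 [305.7, 173.0, 30.9, 35.2]
0.47 [408.9, 172.9, 36.9, 34.5]
```

View pics/w8.png

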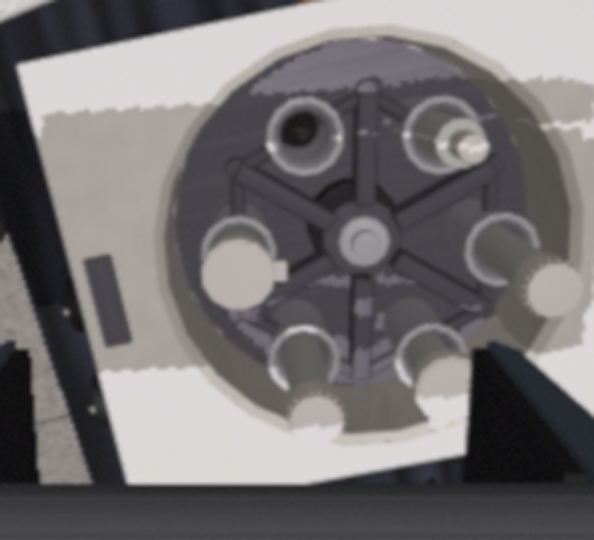

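The D tube is undisturbed: its lid is at crop (237,272), exactly where predicted. In this view and the earlier wrist views, the fingertips appear about 20 mm higher relative to the TCP than the text says. That explains the closure just over the lid, and the knob reading 8.7 mm from being gripped only at its top. I'll go down to TCP z=120, which is safe under either reading.

```bash
python3 -c "
from h import *
st();go(513.7,-95.8,120,75.6)"
```

```text
17.2 [515.9 -91.9 272.6] [179.9  -0.   75.6] F [-0.4 -0.  -0.2] w 91.7 0.0 q [-11.  12.  89.   0.  79.   3.]
total [-0.0087 -0.0024  0.3052] n 4 per row [-0.0022 -0.0006  0.0763]
turn total -0.0013 n 1 per row -0.0013
```

Request:
send_rows(deltas=[[[-0.0087,-0.0024,0],[0,0,0]],[[0,0,0.07],[0,0,0]],[[0,0,0.07],[0,0,0]],[[0,0,0.07],[0,0,0]],[[0,0,0.055],[0,0,0]],[[0,0,0.02],[0,0,0]],[[0,0,0.01],[0,0,0]],[[0,0,0.01],[0,0,0]],[[0,0,0],[0,0,0]]])

```text
time_s: 18.1
ee_pos: [514.0, -95.9, 120.2]
ee_rot: [180.0, -0.0, 75.6]
force: [0.3, -1.1, 0.4]
gripper_width: 91.2
gripper_force: 0.0
```

Request:
send_rows(deltas=[[[0,0,0],[0,0,0]],[[0,0,0],[0,0,0]],[[0,0,0],[0,0,0]],[[0,0,0],[0,0,0]],[[0,0,0],[0,0,0]],[[0,0,0],[0,0,0]],[[0,0,0],[0,0,0]],[[0,0,0],[0,0,0]],[[0,0,0],[0,0,0]],[[0,0,0],[0,0,0]]], grip=0.8, grip_force=20)

```text
time_s: 19.1
ee_pos: [513.7, -95.8, 119.8]
ee_rot: [-180.0, -0.0, 75.6]
force: [-0.3, 0.1, -0.4]
gripper_width: 27.1
gripper_force: 20.0
```

Lid gripped (27.1 mm, 20 N). Lifting, turning to E's yaw, and shifting.

Request:
send_rows(deltas=[[[0,0,-0.03],[0,0,0]],[[0,0,-0.06],[0,0,0]],[[0,0,-0.07],[0,0,0]],[[0,0,0],[0,0,0.262]],[[0,0,0],[0,0,0.262]],[[0,0,0],[0,0,0.262]],[[0,0,0],[0,0,0.262]]])

```text
time_s: 19.8
ee_pos: [513.5, -95.8, 199.8]
ee_rot: [-180.0, -0.0, 45.2]
force: [0.3, -0.3, 0.0]
gripper_width: 27.3
gripper_force: 20.0
```

Request:
send_rows(deltas=[[[0,0,0],[0,0,0.262]],[[0,0,0],[0,0,0.262]],[[0,0,0],[0,0,0.262]],[[0,0,0],[0,0,0.262]],[[0,0,0],[0,0,0]]])

```text
time_s: 20.3
ee_pos: [513.6, -95.8, 199.7]
ee_rot: [-180.0, 0.0, 15.5]
force: [-0.8, 0.1, -0.0]
gripper_width: 27.0
gripper_force: 20.0
```

```bash
python3 -c "
from h import *
st();go(552.2,-56.5,None,15.6)
im=grab_frame('scene')
for d in trace('scene','tube_short_1'):print(d['p'],d['bbox'])
p=state()['ee_pos'];print(proj('scene',[p,p-[0,0,65]]).round(1).tolist())"
```

```text
20.3 [513.6 -95.8 199.7] [-180.     0.    15.5] F [-0.8  0.1 -0. ] w 27.0 20.001402497291565 q [-12.  14.  97.   0.  70.  63.]
total [ 0.0955 -0.055  -0.    ] n 2 per row [ 0.0477 -0.0275 -0.    ]
turn total -0.0024 n 1 per row -0.0024
0.48 [360.0, 165.2, 6.3, 18.2]
[[361.1, 156.2], [359.1, 178.4]]
```

Request:
send_rows(deltas=[[[0.048,-0.0275,0],[0,0,0]],[[0.0475,-0.0275,0],[0,0,0]],[[0,0,0],[0,0,0]],[[0,0,0],[0,0,0]],[[0,0,0.03],[0,0,0]],[[0,0,0.03],[0,0,0]],[[0,0,0.03],[0,0,0]],[[0,0,0.03],[0,0,0]],[[0,0,0.02],[0,0,0]],[[0,0,0.016],[0,0,0]]])

```text
time_s: 21.4
ee_pos: [551.9, -57.0, 121.4]
ee_rot: [-180.0, 0.0, 15.5]
force: [0.8, 0.1, 0.2]
gripper_width: 27.0
gripper_force: 20.0
```

Request:
send_rows(deltas=[[[0,0,0],[0,0,0]],[[0,0,0],[0,0,0]]])

```text
time_s: 21.6
ee_pos: [552.4, -56.7, 122.2]
ee_rot: [180.0, -0.0, 15.5]
force: [0.5, 0.3, -0.3]
gripper_width: 27.2
gripper_force: 20.0
```

Request:
send_rows(deltas=[[[0,0,0],[0,0,0]],[[0,0,0],[0,0,0]],[[0,0,0],[0,0,0]],[[0,0,0],[0,0,0]],[[0,0,-0.03],[0,0,0]],[[0,0,-0.07],[0,0,0]],[[0,0,-0.08],[0,0,0]],[[0,0,-0.07],[0,0,0]],[[0,0,0],[0,0,0]]], grip=0.3)

```text
time_s: 22.5
ee_pos: [555.2, -56.8, 252.5]
ee_rot: [179.8, -0.6, 15.5]
force: [-0.1, -0.6, 0.8]
gripper_width: 63.5
gripper_force: 0.0
```

```bash
python3 - <<'E'
from h import *
st();c=calibration("wrist");im=grab_frame("wrist")
print(proj("wrist",[(552.2,-56.5,141)],c).round(1).tolist())
for d in trace("wrist","tube_short_1"):print(round(d["p"],2),d["bbox"])
go(528.5,-148.8,None,135.6)
E
```

```text
22.5 [555.2 -56.8 252.5] [179.8  -0.6  15.5] F [-0.1 -0.6  0.8] w 63.5 0.0 q [-7. 15. 87.  0. 77. 67.]
[[321.7, 196.1]]
0.97 [308.9, 178.4, 34.3, 34.4]
0.92 [417.8, 180.7, 36.0, 29.9]
0.74 [525.7, 93.6, 67.2, 33.6]
0.72 [24.3, 155.7, 136.6, 46.8]
total [-0.0955  0.165  -0.    ] n 3 per row [-0.0318  0.055  -0.    ]
turn total -4.1917 n 15 per row -0.2794
```

Short tube seated in E (bbox centre (326,196) against (322,196) predicted, tab included). Next is the tall tube in C.

Request:
send_rows(deltas=[[[-0.032,0.055,0],[0,0,0]],[[-0.032,0.055,0],[0,0,0]],[[-0.0315,0.055,0],[0,0,0]],[[0,0,0],[0,0,-0.28]],[[0,0,0],[0,0,-0.28]],[[0,0,0],[0,0,-0.28]],[[0,0,0],[0,0,-0.28]],[[0,0,0],[0,0,-0.28]],[[0,0,0],[0,0,-0.28]],[[0,0,0],[0,0,-0.28]]])

```text
time_s: 23.6
ee_pos: [527.4, -148.5, 244.8]
ee_rot: [-179.8, -0.0, 72.0]
force: [-0.4, -0.0, 0.5]
gripper_width: 63.5
gripper_force: 0.0
```

Request:
send_rows(deltas=[[[0,0,0],[0,0,-0.28]],[[0,0,0],[0,0,-0.28]],[[0,0,0],[0,0,-0.28]],[[0,0,0],[0,0,-0.28]],[[0,0,0],[0,0,-0.28]],[[0,0,0],[0,0,-0.28]],[[0,0,0],[0,0,-0.28]],[[0,0,0],[0,0,-0.27]],[[0,0,0],[0,0,0]],[[0,0,0],[0,0,0]]], grip=0.2)

```text
time_s: 24.6
ee_pos: [527.8, -148.6, 245.6]
ee_rot: [-179.9, -0.1, 135.4]
force: [-0.2, -0.1, 0.1]
gripper_width: 73.0
gripper_force: 0.0
```

```bash
python3 - <<'E'
from h import *
st();c=calibration("wrist");im=grab_frame("wrist")
print(proj("wrist",[(528.5,-148.8,169),(528.5,-148.8,105),(513.7,-95.8,105)],c).round(1).tolist())
for d in trace("wrist","tube_tall_1"):print(round(d["p"],2),d["bbox"])
go(528.5,-148.8,145,135.6)
cv2.imwrite("pics/w9.png",cv2.resize(im[90:290,210:430,::-1],None,fx=2.7,fy=2.7,interpolation=cv2.INTER_CUBIC))
E
```

```text
24.6 [ 527.8 -148.6  245.6] [-1.799e+02 -1.000e-01  1.354e+02] F [-0.2 -0.1  0.1] w 73.0 0.0 q [-17.  15.  89.   0.  77. -62.]
[[322.6, 203.5], [322.5, 185.8], [350.2, 138.5]]
0.98 [309.6, 174.9, 26.0, 44.3]
total [-0.0008  0.0004  0.2023] n 3 per row [-0.0003  0.0001  0.0674]
turn total -0.0056 n 1 per row -0.0056
```

View pics/w9.png

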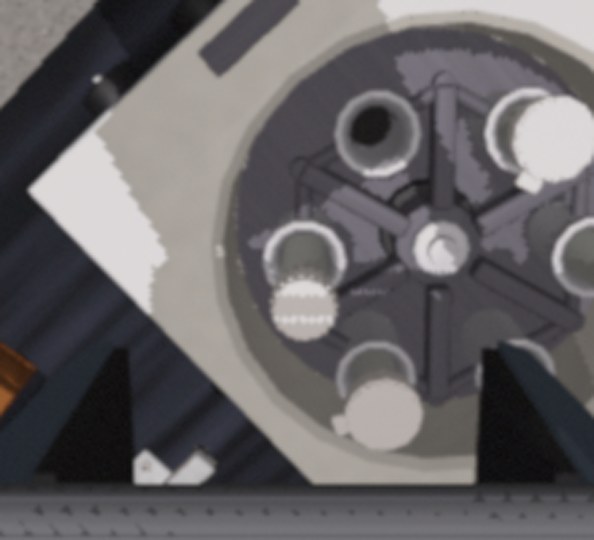

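The view shows D empty at crop (378,132), the short tube in E at (548,138), and the tall cap in C at (304,308), as predicted. Descending to grip the cap at TCP z≈142.

Request:
send_rows(deltas=[[[0,0,0.05],[0,0,0]],[[0,0,0.06],[0,0,0]],[[0,0,0.05],[0,0,0]],[[0,0,0.03],[0,0,0]],[[0,0,0.017],[0,0,0]],[[0,0,0],[0,0,0]]])

```text
time_s: 25.3
ee_pos: [527.7, -148.6, 142.3]
ee_rot: [-179.9, -0.1, 135.5]
force: [0.6, 0.5, -0.3]
gripper_width: 73.0
gripper_force: 0.0
```

Request:
send_rows(deltas=[[[0,0,0],[0,0,0]],[[0,0,0],[0,0,0]],[[0,0,0],[0,0,0]],[[0,0,0],[0,0,0]],[[0,0,0],[0,0,0]],[[0,0,0],[0,0,0]],[[0,0,0],[0,0,0]],[[0,0,0],[0,0,0]],[[0,0,0],[0,0,0]]], grip=0.9)

```text
time_s: 26.2
ee_pos: [528.4, -148.8, 143.3]
ee_rot: [180.0, -0.0, 135.5]
force: [-0.1, 0.6, 0.9]
gripper_width: 19.4
gripper_force: 20.0
```

Request:
send_rows(deltas=[[[0,0,-0.03],[0,0,0]],[[0,0,-0.06],[0,0,0]],[[0,0,-0.07],[0,0,0]],[[0,0,0],[0,0,0.261]],[[0,0,0],[0,0,0.261]],[[0,0,0],[0,0,0.261]],[[0,0,0],[0,0,0.261]]])

```text
time_s: 26.9
ee_pos: [528.3, -148.7, 223.3]
ee_rot: [-180.0, -0.0, 105.3]
force: [-0.4, -0.4, 0.0]
gripper_width: 19.0
gripper_force: 20.0
```

Request:
send_rows(deltas=[[[0,0,0],[0,0,0.261]],[[0,0,0],[0,0,0.261]],[[0,0,0],[0,0,0.261]],[[0,0,0],[0,0,0.261]],[[0,0,0],[0,0,0]]])

```text
time_s: 27.4
ee_pos: [528.3, -148.7, 223.2]
ee_rot: [-180.0, -0.0, 75.7]
force: [-0.5, 0.7, -0.6]
gripper_width: 19.1
gripper_force: 20.0
```

```bash
python3 -c "
from h import *
st();go(513.7,-95.8,144,75.6)"
```

```text
27.4 [ 528.3 -148.7  223.2] [-180.    -0.    75.7] F [-0.5  0.7 -0.6] w 19.1 19.99790757894516 q [-17.  15.  91.   0.  74.  -3.]
total [ 0.0954 -0.0543  0.1584] n 3 per row [ 0.0318 -0.0181  0.0528]
turn total 0.0052 n 1 per row 0.0052
```

Request:
send_rows(deltas=[[[0.048,-0.027,0],[0,0,0]],[[0.0475,-0.027,0],[0,0,0]],[[0,0,0],[0,0,0]],[[0,0,0],[0,0,0]],[[0,0,0.03],[0,0,0]],[[0,0,0.03],[0,0,0]],[[0,0,0.03],[0,0,0]],[[0,0,0.03],[0,0,0]],[[0,0,0.02],[0,0,0]],[[0,0,0.017],[0,0,0]]])

```text
time_s: 28.4
ee_pos: [514.2, -96.5, 144.2]
ee_rot: [-180.0, 0.0, 75.7]
force: [-0.4, 0.3, -0.5]
gripper_width: 19.2
gripper_force: 20.0
```

Request:
send_rows(deltas=[[[0,0,0],[0,0,0]],[[0,0,0],[0,0,0]]])

```text
time_s: 28.6
ee_pos: [514.3, -96.1, 145.1]
ee_rot: [180.0, -0.0, 75.7]
force: [0.0, -0.4, 0.8]
gripper_width: 19.3
gripper_force: 20.0
```

Request:
send_rows(deltas=[[[0,0,0],[0,0,0]],[[0,0,0],[0,0,0]],[[0,0,0],[0,0,0]],[[0,0,0],[0,0,0]],[[0,0,-0.03],[0,0,0]],[[0,0,-0.07],[0,0,0]],[[0,0,-0.07],[0,0,0]],[[0,0,-0.06],[0,0,0]],[[0,0,0],[0,0,0]]], grip=0.3)

```text
time_s: 29.5
ee_pos: [516.3, -96.3, 264.5]
ee_rot: [179.4, -0.0, 75.7]
force: [0.5, 0.2, 0.2]
gripper_width: 63.7
gripper_force: 0.0
```

```bash
python3 - <<'E'
from h import *
st();c=calibration("wrist");im=grab_frame("wrist")
print(proj("wrist",[(513.7,-95.8,169),(513.7,-95.8,105)],c).round(1).tolist())
for d in trace("wrist","tube_tall_1"):print(round(d["p"],2),d["bbox"])
go(440,-20,None,75.6)
E
```

```text
29.5 [516.3 -96.3 264.5] [179.4  -0.   75.7] F [0.5 0.2 0.2] w 63.7 0.0 q [-12.  12.  90.   0.  78.   2.]
[[318.6, 197.1], [318.7, 181.4]]
0.88 [411.2, 172.9, 42.5, 36.6]
0.56 [308.2, 172.6, 25.1, 40.2]
total [ 0.1105 -0.1808 -0.    ] n 3 per row [ 0.0368 -0.0603 -0.    ]
turn total 0.0048 n 1 per row 0.0048
```

Request:
send_rows(deltas=[[[0.037,-0.06,0],[0,0,0]],[[0.037,-0.06,0],[0,0,0]],[[0.037,-0.06,0],[0,0,0]],[[0.08,-0.0105,0],[0,0,0]],[[0.08,-0.0105,0],[0,0,0]],[[0.08,-0.0105,0],[0,0,0]],[[0.08,-0.0105,0],[0,0,0]],[[0.08,-0.0105,0],[0,0,0]],[[0.077,-0.0105,0],[0,0,0]],[[0,0,0],[0,0,0]]])

```text
time_s: 30.6
ee_pos: [468.1, 222.6, 257.6]
ee_rot: [-179.8, 0.0, 76.0]
force: [0.4, -0.6, -0.3]
gripper_width: 63.7
gripper_force: 0.0
```

Request:
send_rows(deltas=[[[0,0,0],[0,0,0]],[[0,0,0],[0,0,0]]])

```text
time_s: 30.8
ee_pos: [468.1, 218.0, 258.9]
ee_rot: [-179.9, 0.1, 75.7]
force: [-0.2, -0.6, 0.3]
gripper_width: 63.9
gripper_force: 0.0
```

```bash
python3 - <<'E'
from h import *
st();c=calibration("wrist");im=grab_frame("wrist")
print(proj("wrist",[(468.5,219.5,109),(468.5,219.5,56)],c).round(1).tolist())
for d in trace("wrist","tube_mid_1"):print(round(d["p"],2),d["bbox"])
go(468.5,219.5,80,75.6)
cv2.imwrite("pics/w10.png",cv2.resize(im[110:250,250:400,::-1],None,fx=4,fy=4,interpolation=cv2.INTER_CUBIC))
E
```

```text
30.8 [468.1 218.  258.9] [-1.799e+02  1.000e-01  7.570e+01] F [-0.2 -0.6  0.3] w 63.9 0.0 q [24. 11. 91. -0. 77. 38.]
[[322.9, 181.5], [322.9, 171.8]]
0.52 [317.8, 166.9, 12.5, 16.2]
total [ 0.0034 -0.0007  0.3591] n 4 per row [ 0.0008 -0.0002  0.0898]
turn total 0.0016 n 1 per row 0.0016
```

View pics/w10.png

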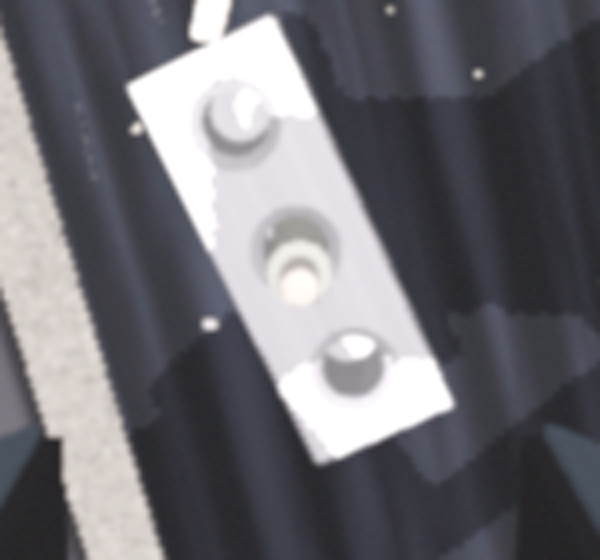

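The parked tube stands upright in the centre hole, its knob at crop (299,290), as predicted. Gripping it.

Request:
send_rows(deltas=[[[0.0034,0,0.07],[0,0,0]],[[0,0,0.08],[0,0,0]],[[0,0,0.08],[0,0,0]],[[0,0,0.06],[0,0,0]],[[0,0,0.04],[0,0,0]],[[0,0,0.02],[0,0,0]],[[0,0,0],[0,0,0]]])

```text
time_s: 31.6
ee_pos: [468.5, 219.7, 84.0]
ee_rot: [-179.9, 0.1, 75.7]
force: [0.2, -0.1, 0.4]
gripper_width: 63.9
gripper_force: 0.0
```

Request:
send_rows(deltas=[[[0,0,0],[0,0,0]],[[0,0,0],[0,0,0]],[[0,0,0],[0,0,0]],[[0,0,0],[0,0,0]],[[0,0,0],[0,0,0]],[[0,0,0],[0,0,0]],[[0,0,0],[0,0,0]],[[0,0,0],[0,0,0]],[[0,0,0],[0,0,0]],[[0,0,0],[0,0,0]]], grip=1)

```text
time_s: 32.6
ee_pos: [469.2, 220.7, 84.9]
ee_rot: [180.0, -0.0, 75.7]
force: [0.6, -0.4, 0.7]
gripper_width: 9.9
gripper_force: 20.0
```

Request:
send_rows(deltas=[[[0,0,-0.03],[0,0,0]],[[0,0,-0.06],[0,0,0]],[[0,0,-0.08],[0,0,0]],[[0,0,-0.08],[0,0,0]],[[0,0,-0.08],[0,0,0]],[[0,0,-0.05],[0,0,0]],[[0,0,0],[0,0,0]],[[0,0,0],[0,0,0]]])

```text
time_s: 33.4
ee_pos: [468.8, 220.6, 274.6]
ee_rot: [-180.0, -0.0, 75.7]
force: [0.2, 0.2, -1.3]
gripper_width: 9.8
gripper_force: 20.0
```

Request:
send_rows(deltas=[[[-0.08,0.0105,0],[0,0,0]],[[-0.08,0.0105,0],[0,0,0]],[[-0.08,0.0105,0],[0,0,0]],[[-0.08,0.0105,0],[0,0,0]],[[-0.08,0.0105,0],[0,0,0]],[[-0.08,0.0105,0],[0,0,0]],[[0,0,0],[0,0,0]],[[0,0,0],[0,0,0]]])

```text
time_s: 34.2
ee_pos: [439.6, -20.0, 273.3]
ee_rot: [-179.8, -0.0, 75.6]
force: [0.4, -0.3, 0.2]
gripper_width: 9.8
gripper_force: 20.0
```

```bash
python3 -c "
from h import *
st();go(445,-148.8);go(528.5,-148.8,None,135.6)"
```

```text
34.2 [439.6 -20.  273.3] [-179.8   -0.    75.6] F [ 0.4 -0.3  0.2] w 9.8 19.99217927455902 q [-4.  4. 98.  0. 78. 10.]
total [-0.2468  0.0745 -0.    ] n 3 per row [-0.0823  0.0248 -0.    ]
total [-0.2052  0.2363 -0.    ] n 4 per row [-0.0513  0.0591 -0.    ]
turn total -2.0944 n 8 per row -0.2618
```

Request:
send_rows(deltas=[[[-0.082,0.025,0],[0,0,0]],[[-0.082,0.025,0],[0,0,0]],[[-0.082,0.025,0],[0,0,0]],[[0,0,0],[0,0,-0.262]],[[0,0,0],[0,0,-0.262]],[[0,0,0],[0,0,-0.262]],[[0,0,0],[0,0,-0.262]],[[0,0,0],[0,0,-0.262]]])

```text
time_s: 35.0
ee_pos: [446.7, -146.5, 273.7]
ee_rot: [-179.9, -0.1, 113.7]
force: [0.3, 0.2, -0.1]
gripper_width: 9.7
gripper_force: 20.0
```

Request:
send_rows(deltas=[[[0,0,0],[0,0,-0.262]],[[0,0,0],[0,0,-0.262]],[[0,0,0],[0,0,-0.26]],[[0,0,0],[0,0,0]],[[0,0,0],[0,0,0]]])

```text
time_s: 35.5
ee_pos: [446.7, -147.0, 274.1]
ee_rot: [-180.0, -0.1, 135.7]
force: [0.7, -0.0, -1.4]
gripper_width: 9.8
gripper_force: 20.0
```

```bash
python3 -c "
from h import *
st();go(528.5,-148.8,None,135.6)"
```

```text
35.5 [ 446.7 -147.   274.1] [-1.800e+02 -1.000e-01  1.357e+02] F [ 0.7 -0.  -1.4] w 9.8 19.992044270038605 q [-20.   7.  95.   0.  79. -65.]
total [-0.1195  0.1119 -0.    ] n 2 per row [-0.0598  0.0559 -0.    ]
turn total 0.0023 n 1 per row 0.0023
```

Request:
send_rows(deltas=[[[-0.04,0.0373,0],[0,0,0]],[[-0.04,0.0373,0],[0,0,0]],[[-0.0395,0.0373,0],[0,0,0]],[[0,0,0],[0,0,0]],[[0,0,0],[0,0,0]],[[0,0,0],[0,0,0]]])

```text
time_s: 36.1
ee_pos: [527.6, -149.5, 274.6]
ee_rot: [-180.0, -0.1, 135.7]
force: [-0.4, -0.4, -0.3]
gripper_width: 10.1
gripper_force: 20.0
```

```bash
python3 - <<'E'
from h import *
st();c=calibration("wrist");im=grab_frame("wrist");p=state()["ee_pos"]
print(proj("wrist",[(528.5,-148.8,105),p-[0,0,76]],c).round(1).tolist())
for d in trace("wrist","tube_mid_1"):print(round(d["p"],2),d["bbox"])
go(528.5,-148.8,133,135.6)
E
```

```text
36.1 [ 527.6 -149.5  274.6] [-1.800e+02 -1.000e-01  1.357e+02] F [-0.4 -0.4 -0.3] w 10.1 19.992324113845825 q [-17.  14.  86.   0.  80. -63.]
[[323.1, 179.1], [322.0, 202.9]]
0.93 [312.9, 201.7, 21.7, 63.1]
total [-1.000e-04  2.500e-03  2.841e-01] n 4 per row [-0.      0.0006  0.071 ]
turn total 0.003 n 1 per row 0.003
```

Request:
send_rows(deltas=[[[0,0.002,0.07],[0,0,0]],[[0,0,0.04],[0,0,0]],[[0,0,0.03],[0,0,0]],[[0,0,0.03],[0,0,0]],[[0,0,0.03],[0,0,0]],[[0,0,0.03],[0,0,0]],[[0,0,0.03],[0,0,0]],[[0,0,0.024],[0,0,0]],[[0,0,0],[0,0,0]],[[0,0,0],[0,0,0]]])

```text
time_s: 37.2
ee_pos: [528.7, -149.1, 133.1]
ee_rot: [-180.0, -0.0, 135.7]
force: [-1.0, 0.1, -1.0]
gripper_width: 10.2
gripper_force: 20.0
```

Request:
send_rows(deltas=[[[0,0,0],[0,0,0]],[[0,0,0],[0,0,0]],[[0,0,0],[0,0,0]],[[0,0,0],[0,0,0]],[[0,0,0],[0,0,0]],[[0,0,-0.03],[0,0,0]],[[0,0,-0.07],[0,0,0]],[[0,0,-0.07],[0,0,0]],[[0,0,-0.07],[0,0,0]],[[0,0,0],[0,0,0]]], grip=0.3)

```text
time_s: 38.2
ee_pos: [531.7, -149.9, 258.2]
ee_rot: [179.7, 0.5, 135.7]
force: [-0.5, -0.3, 0.9]
gripper_width: 63.7
gripper_force: 0.0
```

```bash
python3 - <<'E'
from h import *
st();c=calibration("wrist");im=grab_frame("wrist")
print("C top",proj("wrist",[(528.5,-148.8,155)],c).round(1).tolist())
for l in("tube_mid_1","tube_tall_1","tube_short_1"):
  for d in trace("wrist",l):print(l,round(d["p"],2),d["bbox"])
E
```

```text
38.2 [ 531.7 -149.9  258.2] [179.7   0.5 135.7] F [-0.5 -0.3  0.9] w 63.7 0.0 q [-17.  14.  88.   0.  78. -63.]
C top [[319.9, 190.0]]
tube_mid_1 0.78 [312.2, 172.6, 16.7, 23.7]
tube_mid_1 0.6 [413.1, 166.3, 33.3, 31.1]
tube_tall_1 0.69 [337.8, 124.7, 27.9, 30.6]
tube_tall_1 0.68 [391.0, 210.5, 31.9, 32.8]
tube_short_1 0.97 [329.3, 211.2, 30.5, 33.5]
tube_short_1 0.81 [390.9, 117.7, 32.4, 36.2]
tube_short_1 0.75 [320.7, 299.5, 14.4, 28.5]
tube_short_1 0.35 [388.5, 211.5, 35.3, 31.7]
```

All six positions read as intended from above. I'll move clear and check seating heights from the fixed cameras.

Request:
send_rows(deltas=[[[0.062,-0.06,0],[0,0,0]],[[0.062,-0.06,0],[0,0,0]],[[0.062,-0.06,0],[0,0,0]],[[0.06,0.06,0],[0,0,0]],[[0.06,0.06,0],[0,0,0]],[[0.06,0.06,0],[0,0,0]],[[0.06,0.06,0],[0,0,0]],[[0.06,0.06,0],[0,0,0]],[[0.06,0.06,0],[0,0,0]],[[0.06,0.06,0],[0,0,0]]])

```text
time_s: 39.4
ee_pos: [394.8, 149.8, 251.5]
ee_rot: [-179.9, -0.1, 135.7]
force: [0.8, 0.7, 0.0]
gripper_width: 64.1
gripper_force: 0.0
```

Request:
send_rows(deltas=[[[0,0,0],[0,0,0]],[[0,0,0],[0,0,0]]])

```text
time_s: 39.6
ee_pos: [395.1, 148.6, 251.5]
ee_rot: [-179.8, -0.1, 135.9]
force: [0.5, 0.2, 0.2]
gripper_width: 63.6
gripper_force: 0.0
```

```bash
python3 - <<'E'
from h import *
st()
cx={"top":(569.4,-111.5,-14.3),"scene":(564.3,-107.6,-14.5)}
H=dict(A=169,B=141,C=155,D=169,E=141,F=155)
for n in("top","scene"):
    x,y,a=cx[n];im=grab_frame(n)
    print(n)
    for i,k in enumerate("ABCDEF"):
        t=np.radians(a-60*i);X=[x+55*np.cos(t),y+55*np.sin(t)]
        u=proj(n,[X+[H[k]],X+[105]]).round(1);print(k,H[k],"top",u[0],"rim",u[1])
    for l in("tube_mid_1","tube_tall_1","tube_short_1"):
      for d in trace(n,l):print(l,round(d["p"],2),d["bbox"])
E
```

```text
39.6 [395.1 148.6 251.5] [-1.798e+02 -1.000e-01  1.359e+02] F [0.5 0.2 0.2] w 63.6 0.0 q [ 19.   3. 103.  -0.  75. -27.]
top
A 169 top [353.1 174.9] rim [350.5 180.7]
B 141 top [371.  195.3] rim [368.9 197.8]
C 155 top [365.9 220. ] rim [363.3 222.2]
D 169 top [340.7 226.9] rim [339.  229.3]
E 141 top [320.8 209.9] rim [320.6 211.8]
F 155 top [327.2 183.5] rim [326.5 187.6]
tube_mid_1 0.38 [323.0, 185.0, 11.3, 9.2]
tube_tall_1 0.68 [336.7, 223.4, 12.1, 7.8]
tube_short_1 0.74 [412.2, 142.4, 23.4, 16.8]
tube_short_1 0.72 [365.1, 186.4, 16.0, 13.9]
scene
A 169 top [329.3 135.5] rim [328.9 156.7]
B 141 top [354.8 144. ] rim [353.9 155.6]
C 155 top [370.8 155. ] rim [369.  171.2]
D 169 top [360.5 168.1] rim [358.6 188.9]
E 141 top [332.4 178.7] rim [332.1 190.1]
F 155 top [317.4 157.3] rim [317.6 173.5]
tube_mid_1 0.52 [362.7, 152.6, 10.5, 22.9]
tube_short_1 0.43 [352.4, 141.3, 14.0, 6.4]
```

```bash
python3 - <<'E'
from h import *
g=cv2.cvtColor(grab_frame("scene"),cv2.COLOR_RGB2GRAY)
for k,x,y in(("A tall",329,135.5),("D tall",360,168.1),("B short",355,144),("E short",332,178.7),("F mid",317,157.3),("C mid",371,155)):
    y=int(round(y));print(k,g[y-8:y+12,x-1:x+2].mean(1).round().astype(int).tolist())
E
```

```text
A tall [124, 123, 124, 124, 123, 123, 125, 125, 124, 125, 124, 114, 113, 115, 116, 116, 117, 116, 116, 117]
D tall [174, 174, 173, 173, 185, 190, 187, 181, 182, 182, 180, 175, 175, 175, 175, 176, 175, 176, 176, 175]
B short [127, 127, 127, 127, 125, 243, 255, 255, 255, 255, 254, 249, 228, 198, 193, 167, 165, 169, 171, 173]
E short [120, 117, 118, 97, 74, 79, 82, 73, 72, 69, 71, 74, 121, 138, 141, 109, 72, 60, 62, 65]
F mid [117, 117, 117, 117, 118, 117, 116, 118, 118, 118, 118, 117, 117, 117, 117, 117, 117, 117, 118, 123]
C mid [195, 251, 255, 255, 255, 255, 255, 255, 255, 251, 216, 198, 209, 215, 221, 254, 254, 207, 172, 179]
```

Request:
send_rows(deltas=[[[0.078,0.028,0],[0,0,0]],[[0.078,0.028,0],[0,0,0]],[[0.078,0.028,0],[0,0,0]],[[0.078,0.028,0],[0,0,0]],[[0.078,0.028,0],[0,0,0]],[[0.078,0.028,0],[0,0,0]],[[0.078,0.028,0],[0,0,0]],[[0.078,0.028,0],[0,0,0]],[[0,0,0],[0,0,0]],[[0,0,0],[0,0,0]]])

```text
time_s: 41.05
ee_pos: [250.5, 446.4, 252.5]
ee_rot: [-179.9, 0.0, 135.8]
force: [0.2, -0.0, -0.7]
gripper_width: 63.7
gripper_force: 0.0
```

```bash
python3 - <<'E'
from h import *
st();im=grab_frame("scene");g=cv2.cvtColor(im,cv2.COLOR_RGB2GRAY)
for k,x,y in(("A tall",329,135.5),("D tall",360,168.1),("B short",355,144),("E short",332,178.7),("F mid",317,157.3),("C mid",371,155)):
    y=int(round(y));print(k,g[y-8:y+12,x-1:x+2].mean(1).round().astype(int).tolist())
for l in("tube_mid_1","tube_tall_1","tube_short_1"):
  for d in trace("scene",l):print(l,round(d["p"],2),d["bbox"])
E
```

```text
41.0 [250.5 446.4 252.5] [-179.9    0.   135.8] F [ 0.2 -0.  -0.7] w 63.7 0.0 q [59. 11. 93. -0. 76. 14.]
A tall [228, 251, 254, 254, 255, 255, 255, 255, 255, 255, 250, 209, 174, 174, 176, 177, 158, 150, 150, 152]
D tall [159, 160, 158, 152, 239, 255, 255, 255, 255, 255, 255, 214, 183, 172, 172, 175, 155, 148, 150, 154]
B short [179, 240, 254, 255, 255, 255, 255, 255, 255, 255, 255, 249, 213, 183, 178, 158, 148, 147, 147, 147]
E short [145, 145, 175, 250, 255, 255, 255, 255, 255, 255, 255, 255, 245, 189, 172, 178, 156, 148, 149, 148]
F mid [252, 244, 238, 227, 186, 164, 186, 249, 255, 255, 207, 178, 176, 176, 175, 202, 250, 233, 172, 151]
C mid [178, 240, 254, 255, 253, 247, 250, 254, 254, 235, 193, 177, 189, 194, 198, 242, 242, 186, 154, 160]
tube_mid_1 0.53 [363.3, 156.9, 9.3, 17.7]
tube_mid_1 0.48 [325.1, 133.5, 7.8, 28.3]
tube_tall_1 0.82 [351.7, 165.1, 14.0, 28.5]
tube_tall_1 0.49 [325.5, 134.0, 5.5, 25.5]
tube_short_1 0.51 [348.8, 107.6, 12.0, 24.6]
tube_short_1 0.49 [329.4, 176.9, 12.5, 18.8]
tube_short_1 0.46 [345.1, 137.6, 19.5, 21.7]
```

Moved tubes show the same cap-edge rows relative to prediction as the undisturbed ones (A/D, B/E, F/C), so all are fully down.

```bash
python3 -c "
from workcell import *
print(job_done())"
```

```text
the job is handed in; nothing more can be done
None
```

The job is handed in at about 41 s of the 112 s allowed: every tube now faces its like across the rotor, all six read as fully seated in the camera checks, and none was tipped.

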